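Set the audiometer to 40 and present the tone

ROBOT

A 6-joint arm with a two-finger parallel gripper is mounted at the origin on the work surface. World frame = base frame: x ahead of the robot, y to its left, z up, the work surface at z = 0. Lengths are in m, angles in degrees, forces in N, time in s.
With the tool pointing down it reaches from about 0.275 to 0.825 m from the base axis. Payload 5.2 kg.
Tool frame: the origin (TCP) lies on the centre line of the jaws, within the pads' length; the fingertips stand 14 mm ahead of it and the grasp point (between the pads) lies 5 mm behind it (r.tip_reach is the z of the fingertips in the tool frame, in m); z points along the fingers, y is the line along which they close (so a half turn about z gives the same grasp; the last joint's range is limited). The gripper opens to 93 mm and grips with 3 to 60 N. Pads are 15 mm wide; open, the fingers measure 128 mm over their backs; the gripper's body (75 mm by 188 mm) begins 65 mm behind the grasp point.
Start: joints at [63.61, 14.817, 87.949, -0, 77.235, -11.62], TCP at [0.14, 0.532, 0.233] pointing down, gripper open.
Joint ranges: [-179.93, 179.93], [-52.35, 119.4], [10.71, 147.94], [-69.91, 249.91], [12.55, 155.21], [-178.61, 178.61]. Speed limits (degrees/s): [147.25, 147.25, 180, 180, 180, 180].

INTERFACE

Orientations are given as a 3x3 rotation matrix whose columns are the frame's x, y, z axes.
In Python, from rig import monitor, eyes, job_done, r gives the robot as it stands.
- The arm moves only by the tool send_rows, never from a script. Its argument "rows" is text: rows parted by semicolons, each of 5 numbers parted by spaces: the opening, from 0 (shut) to 1 (fully open), then the shift along the tool's x, y, z in m, then the turn about the tool's z in rad. In form: grip dx dy dz yaw; .... A call has 1 to 12 rows; each row is the pose to reach, as a shift and turn from the pose commanded when the call began, along the tool's axes at that moment; what a row does not reach only later rows make up. A row lasts 1/8 s, in which the tool goes at most 62.5 mm and 10.7 degrees, less where a joint would pass 70% of its speed; a pose out of reach is approached as far as the arm can. A call with a gripper value outside its range is refused whole. The fingers move at their own pace and stop on an object; "newtons" is the grip in N (left out, the last holds). Time passes only in rows, so rows that repeat a pose let the fingers close. It gives the time, the measured TCP pose, the force, the opening and the grip force at its end, in the units of the state.
- monitor.sense(): the state, without advancing time (a new reading comes with each control period).
- eyes.get_image(name): name is "side" or "top"; returns a dict with "img" (420x560x3 uint8, blue, green, red), "camera_matrix" (3x3 intrinsics, pixels), "pose" (4x4, takes a point from camera to world coordinates). Camera axes: x right, y down, z forward; pixel columns grow to the right and rows downward; lengths in m; the calibration is good to about 2 mm. A picture is of the moment at which its call begins. There is no depth.
- job_done(): hands the job in; it is judged then, once.
The state is a dict: "time_s": time; "qpos": joint angles; "dq": joint speeds; "tau": joint torques, N m; "tool_pos": TCP position; "tool_rot": TCP orientation; "force": force on the tool from outside, world axes, zero at the start; "torque": the same for the moment, N m; "width": finger opening in m; "grasp_force": force on a finger pad.
Only numpy, scipy, OpenCV 4.12 (cv2) and the standard library are available. Lean on these libraries where they do the work, as an engineer would, in place of code of your own. Each camera call takes 0.05 s, during which the arm holds its last target. There are 200 camera calls.

TASK

Present a tone at 40 dB on the audiometer: roll the hearing-level drum (the right-hand one, seen from the robot) with even fingertip pressure until the number 40 stands whole and centred in its small window, and only then press the tone bar fully down, keep it down for a good second and let it come up again. Never press anywhere on the instrument harder than 20 N, never sound the tone at another level, and leave the tone-pitch drum on the left and the things lying round the instrument as they are.

Things in the scene. Friction and masses are not known exactly. Their poses are not given: they have to be found in the camera images.
- console: The audiometer, a white desk instrument 230 mm deep (x), 300 mm wide (y), with a grey top panel that slopes up away from the robot by 6 degrees (68 mm high in front, 92 mm at the back). Origin: centre of its underside, on the desk. x points from its front to its back, y to its left, z up. It stands firm and takes at most 20 N of contact force anywhere; it is hard, so touch it slowly.
- level_drum (a joint): Angle (rad) of the hearing-level drum. Number N stands centred in the window at N x 0.05236 rad (40 at 2.094); the track reads 0, 10, 20 ... 110, with end stops there. It grows as the rim's crown is pushed away from the robot (console +x). It turns smoothly, without clicks, against a stiff friction of 0.15 N m (3.6 N along the rim) and stays where left. The axle is level, along the console's y.
- level_rim (a point): Crown of that drum's knurled, rubber-tyred wheel (84 mm diameter, 18 mm wide), mid-width, 6 mm above the panel (slot 48 mm long); does not turn. z: panel normal; x: up the slope away from the robot, the rolling direction; y: left. The wheel runs out of true: its crown rises and falls up to 2.5 mm from here. A fingertip drags it by friction (0.45 to 0.8), 42 mm per rad less some slip.
- level_window (a point): Centre of the hearing-level window, an opening 19 mm (fore and aft) by 26 mm in the panel, beside the wheel towards the middle; at panel height, axes as level_rim. The white number track lies 2 mm below; its black numbers are 10 mm high, upright for a reader on the robot's side, one showing at a time.
- tone_drum (a joint): Angle (rad) of the tone-pitch drum, the same drum mirrored on the left of the panel, with numbers 125 to 8000. To be left as it is.
- tone_rim (a point): Crown of the tone-pitch drum's rim, axes as level_rim.
- tone_bar (a joint): Travel (m) of the tone bar, 0 up, 0.006 fully down. A grey bar at the middle of the panel's front, 30 mm fore and aft by 100 mm wide, its top 9 mm above the panel (3 mm when down). It goes straight in along the panel's -z against a spring, 2.4 N to start, 4.8 N at the bottom, then a firm rubber stop; it springs up when let go. The tone sounds from half-way down.
- bar_top (a point): Centre of the tone bar's top face; moves with the bar; axes as level_rim.
- tape_roll: Bystander: roll of packing tape lying flat, 96 mm across, 48 mm high, to the right of the console. Origin: centre of its underside.
- impression: Bystander: pink ear impression on a round steel holder 44 mm across, 63 mm high in all, to the left of the console. Origin: centre of its underside.
- aid_case: Bystander: white and grey hearing-aid case, 55 x 75 x 34 mm, to the left of the console. Origin: centre of its underside.

How it is judged (in metres and radians):
On the way, in this order (a step that is already met when the one before it is completed fails the run):
1. the hearing-level drum shows 40, centred to within 0.1 rad, and stands still (value of joint level_drum between 1.994 and 2.194 rad and velocity of joint level_drum between -0.05 and 0.05 rad/s), for 0.3 s.
2. the tone bar is held fully down (at least 5 of its 6 mm) for 0.8 s (value of joint tone_bar above 0.005 m), for 0.8 s.
At the end, for the whole second after the job is handed in: The hearing-level drum stands still at 40, within 0.1 rad (3 mm on the number track) of centred, and the tone bar is up again (within 1 mm) after having been held down (all of step 1 and value of joint tone_bar below 0.001 m); the robot touches nothing.
It fails at once if the instrument is pressed harder than 20 N (contact force between any of the fingers, the arm and console above 20 N).
It fails at once if the tone sounds (bar more than half down) at a level other than 40 (value of joint tone_bar above 0.003 m and (value of joint level_drum below 1.964 rad or value of joint level_drum above 2.224 rad)).
It fails at once if the tone-pitch drum is turned off 1000 (value of joint tone_drum below 1.47 rad or value of joint tone_drum above 1.67 rad).
It fails at once if a bystander is moved by more than 15 mm (distance of any of tape_roll, impression, aid_case from where it was at the start of the episode above 0.015 m).
It also fails if it takes over 72 s, if anything falls off the work surface, if the arm or the gripper's body presses on something with over 40 N, if the wrist force passes 120 N, or if a joint passes its speed limit or range.

## Working session

There is one attempt and no reset: what is moved stays moved. The work goes in short steps, Python scripts to look and compute and a tool call to move; the robot and the scene stay as the last step left them, time stands still between calls to the robot, and variables do not carry over. Pictures are saved under pics/ and viewed, at most 13 in all, crops included, and the job is handed in when it is done.

Besides the shell and the picture viewer there is one more tool, called after ">>>" in YAML: its name, and indented under it one key for each argument. send_rows: Moves the arm, as the interface text tells. Its arguments: {"type":"object","properties":{"rows":{"type":"string"},"newtons":{"type":"number"}},"required":["rows"]}

```bash
ls; mkdir -p pics
python3 - <<'E'
from rig import monitor, eyes, r
import cv2,numpy as np
np.set_printoptions(precision=4,suppress=True)
for n in("side","top"):
    d=eyes.get_image(n); cv2.imwrite(f"pics/{n}0.png",d["img"]); np.savez(f"{n}0.npz",**d); print(n,d["camera_matrix"],d["pose"])
s=monitor.sense(); print(s["time_s"],s["tool_pos"],s["tool_rot"],s["force"],s["width"],r.tip_reach)
E
```

```text
pics
side [[463.7706   0.     279.2356]
 [  0.     463.7706 207.365 ]
 [  0.       0.       1.    ]] [[ 0.9778 -0.1521  0.1444  0.4216]
 [-0.2098 -0.7086  0.6737 -0.6201]
 [-0.0002 -0.689  -0.7248  0.7867]
 [ 0.      0.      0.      1.    ]]
top [[383.8258   0.     275.6792]
 [  0.     383.8258 216.1787]
 [  0.       0.       1.    ]] [[ 0.0249 -0.9876  0.155   0.4419]
 [-0.9989 -0.0307 -0.035   0.0746]
 [ 0.0393 -0.1539 -0.9873  0.8841]
 [ 0.      0.      0.      1.    ]]
0.1 [0.14   0.5314 0.2319] [[-0.967   0.2549 -0.0007]
 [ 0.2549  0.967  -0.0015]
 [ 0.0003 -0.0016 -1.    ]] [-0.001  -0.2467 -0.731 ] 0.09285699519559078 0.014
```

View pics/top0.png

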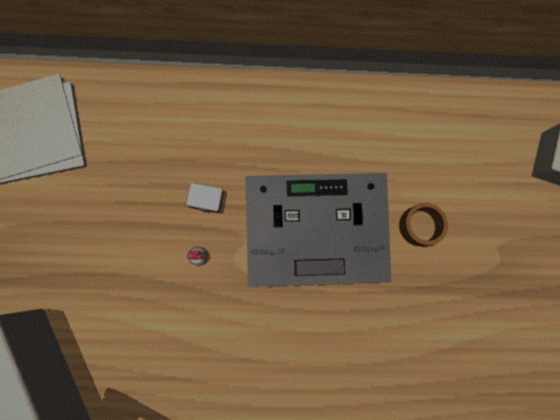

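View pics/side0.png

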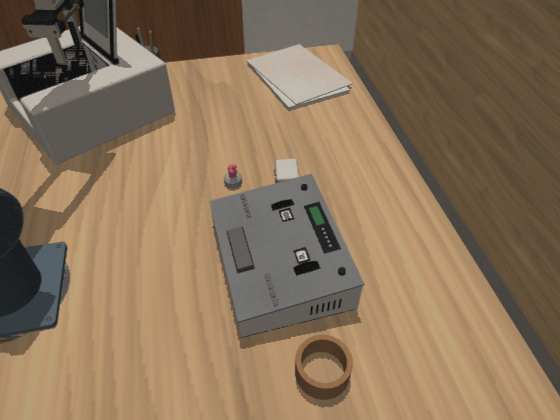

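The top view shows the console from (246,175) to (391,286), with the level wheel at about (358,214), its window at (343,214) and the bar at (320,267). In the side view the level window is at about (302,255), the wheel at (306,268) and the bar at (240,249).

```bash
cat > h.py <<'E'
import numpy as np,cv2
def ray(d,u,v):
    K=d["camera_matrix"];P=d["pose"]
    return P[:3,3],P[:3,:3]@np.linalg.solve(K,[u,v,1.])
def onz(d,u,v,z):
    o,w=ray(d,u,v); return o+w*(z-o[2])/w[2]
def proj(d,p):
    P=np.linalg.inv(d["pose"]); c=d["camera_matrix"]@(P[:3,:3]@np.asarray(p)+P[:3,3]); return c[:2]/c[2]
def tri(d1,u1,d2,u2):
    o1,a=ray(d1,*u1);o2,b=ray(d2,*u2)
    t=np.linalg.lstsq(np.c_[a,-b],o2-o1,rcond=None)[0]
    p,q=o1+a*t[0],o2+b*t[1]; return (p+q)/2,np.linalg.norm(p-q)
E
python3 - <<'E'
from h import *
np.set_printoptions(precision=4,suppress=True)
T=dict(np.load("top0.npz"));S=dict(np.load("side0.npz"))
a=cv2.resize(T["img"][168:292,240:396],None,fx=4.8,fy=4.8,interpolation=cv2.INTER_CUBIC)[:590]
b=cv2.resize(S["img"][170:335,200:365],None,fx=3.6,fy=3.6,interpolation=cv2.INTER_CUBIC)
cv2.imwrite("pics/t1.png",a);cv2.imwrite("pics/s1.png",b)
for u,v,z in((246,177,.092),(387,173,.092),(391,284,.068),(248,287,.068)):print(onz(T,u,v,z))
# wide white/black blobs
for n,D in(("T",T),("S",S)):
    g=cv2.cvtColor(D["img"],cv2.COLOR_BGR2GRAY)
    box=(245,172,392,290) if n=="T" else (205,178,360,330)
    m=np.zeros_like(g);m[box[1]:box[3],box[0]:box[2]]=1
    for nm,k in(("dark",(g<45)&(m>0)),("white",(g>140)&(m>0))):
        c,l,st,ce=cv2.connectedComponentsWithStats(k.astype(np.uint8))
        for i in range(1,c):
            if 25<st[i,4]<2000: print(n,nm,st[i],ce[i])
E
```

```text
[0.6482 0.1115 0.092 ]
[ 0.6677 -0.1908  0.092 ]
[ 0.4321 -0.2026  0.068 ]
[0.4186 0.0998 0.068 ]
T dark [287 179  61  17 673] [320.2273 187.2452]
T dark [367 183   7   7  33] [370.3333 185.8485]
T dark [260 186   7   7  33] [262.8485 188.697 ]
T dark [353 203  10  22 203] [357.3941 213.6207]
T dark [273 205  10  22 182] [277.5989 215.7033]
T dark [294 260   4  16  28] [295.4286 267.8214]
T white [338 211  11   7  35] [343.3429 213.6857]
S dark [301 184   6   6  28] [303.6429 186.7143]
S dark [272 200  21  10 129] [281.7752 204.0543]
S dark [304 202  36  51 539] [322.8182 230.7644]
S dark [294 259  26  16 234] [305.8974 266.7094]
S dark [338 268   7   7  39] [341.4103 271.0256]
S white [261 178  13   8  91] [266.7033 181.1099]
S white [297 251  11  10  58] [301.6379 254.8966]
S white [327 323  33   7 123] [347.9187 327.0813]
```

View pics/t1.png

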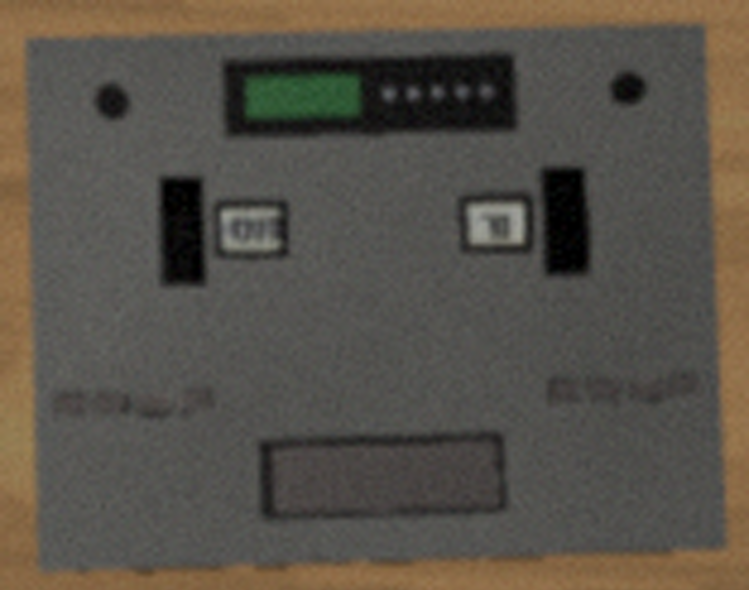

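View pics/s1.png

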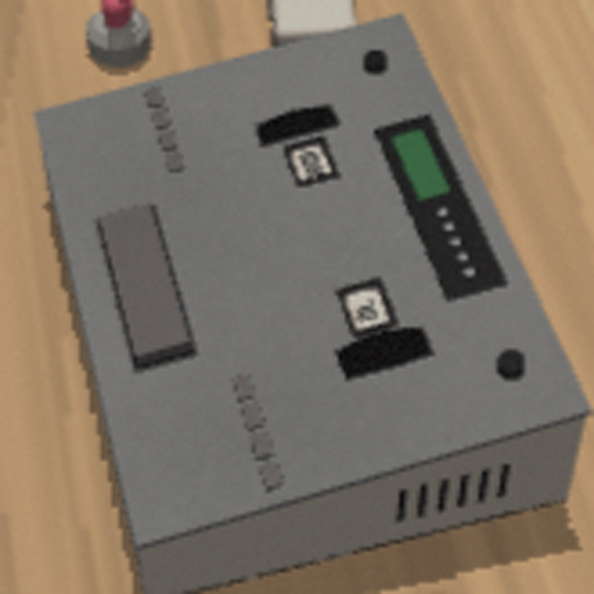

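```bash
cat >> h.py <<'E'
def look(n,box,N=4):
    from rig import eyes
    ds=[eyes.get_image(n) for _ in range(N)]
    d=ds[0]; d["img"]=np.mean([x["img"] for x in ds],0)
    x0,y0,x1,y1=box
    return d,d["img"][y0:y1,x0:x1]
def windows(fn,N=4):
    _,a=look("top",(333,205,355,223),N); _,b=look("side",(290,243,314,267),N)
    b=cv2.rotate(b,cv2.ROTATE_90_COUNTERCLOCKWISE)
    f=lambda i:cv2.resize(np.clip(i*1.2,0,255).astype(np.uint8),(390,390),interpolation=cv2.INTER_CUBIC)
    cv2.imwrite(fn,np.hstack([f(a),f(b)]))
E
python3 - <<'E'
from h import *
np.set_printoptions(precision=4,suppress=True)
T=dict(np.load("top0.npz"));S=dict(np.load("side0.npz"))
windows("pics/w1.png")
yaw=np.radians(3); c=np.array([.5417,-.0455])
ex=np.array([np.cos(yaw),np.sin(yaw)]);ey=np.array([-ex[1],ex[0]])
p,e=tri(T,(343.34,213.69),S,(301.64,254.9)); print("win",p,e)
for nm,uv,z in(("levslot",(357.4,213.6),.084),("toneslot",(277.6,215.7),.084),("win",(343.34,213.69),.082),("bar",(320,267.3),.080),("knobR",(370.3,185.8),.09),("knobL",(262.85,188.7),.09)):
    w=onz(T,*uv,z); print(nm,w,(w[:2]-c)@ex,(w[:2]-c)@ey)
for k,uv in(("knobR",((370.3,185.8),(341.4,271.0))),("knobL",((262.85,188.7),(303.6,186.7)))):
    print(k,tri(T,uv[0],S,uv[1]))
print("check side proj of top levslot",proj(S,onz(T,357.4,213.6,.084)))
E
```

```text
win [ 0.5773 -0.0977  0.0836] 0.00020823158666514126
levslot [ 0.5785 -0.1278  0.084 ] 0.032400656736574523 -0.08416080529837593
toneslot [0.5686 0.0422 0.084 ] 0.03148421183225963 0.08620465705661172
win [ 0.5777 -0.0981  0.082 ] 0.033156618575654495 -0.05439724815021957
bar [ 0.463  -0.0491  0.08  ] -0.0788014913263272 0.0004763113977128691
knobR [ 0.6387 -0.1547  0.09  ] 0.09116554935696447 -0.11413989412220954
knobL [0.6245 0.0751 0.09  ] 0.08903093293451313 0.11610749122302352
knobR (array([ 0.6381, -0.1544,  0.0909]), np.float64(0.0007047585488938402))
knobL (array([0.6243, 0.0751, 0.0917]), np.float64(0.00023161707435626107))
check side proj of top levslot [306.2386 267.2399]
```

View pics/w1.png

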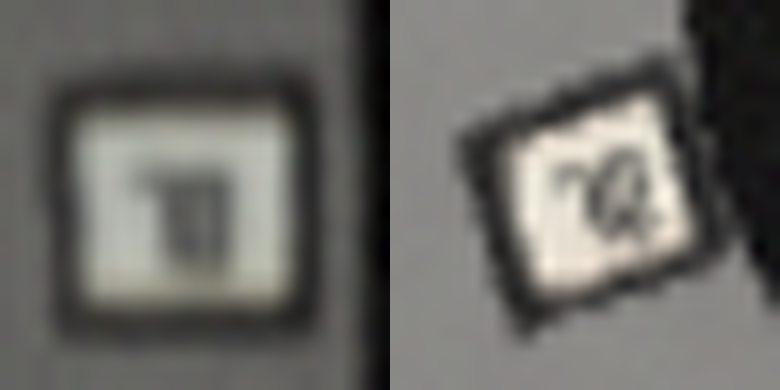

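The window shows 70 in both views, nearly centred (digit centre at about (343,215) in the top picture). So the crown must be rolled towards the robot by about 1.57 rad, which is 66 mm of rim. I'll move over it with the gripper shut.

>>> send_rows:
  rows: "0 -0.045 -0.039 0 0.105; 0 -0.09 -0.078 0 0.21; 0 -0.135 -0.117 0 0.315; 0 -0.18 -0.156 0 0.42; 0 -0.225 -0.195 0 0.525; 0 -0.27 -0.234 0 0.63; 0 -0.315 -0.273 0 0.735; 0 -0.36 -0.312 0 0.84; 0 -0.405 -0.351 0 0.945; 0 -0.45 -0.39 0 1.05; 0 -0.495 -0.429 0 1.155; 0 -0.54 -0.468 0 1.26"
  newtons: 20

```text
time_s: 2.0
tool_pos: [0.544, -0.0602, 0.2328]
tool_rot: [[-0.049, 0.999, 0.001], [0.999, 0.049, 0.0], [0.0, 0.001, -1.0]]
force: [0.2, 1.5, -0.3]
width: 0.0004
grasp_force: 0.0
```

>>> send_rows:
  rows: "0 -0.035 0.023 0 0; 0 -0.07 0.0466 0 0; 0 -0.07 0.0466 0.05 0; 0 -0.07 0.0466 0.09 0; 0 -0.07 0.0466 0.11 0; 0 -0.07 0.0466 0.115 0; 0 -0.07 0.0466 0.115 0; 0 -0.07 0.0466 0.115 0"

```text
time_s: 3.0
tool_pos: [0.5941, -0.1261, 0.1191]
tool_rot: [[-0.053, 0.999, 0.002], [0.999, 0.053, -0.001], [-0.001, 0.002, -1.0]]
force: [0.5, 0.8, 0.6]
width: 0.0005
grasp_force: 0.0
```

Run:
```python
from h import *
from rig import monitor
np.set_printoptions(precision=4,suppress=True)
d,_=look("side",(0,0,1,1),2);t,_=look("top",(0,0,1,1),1)
a=cv2.resize(d["img"][200:300,245:365],(480,400),interpolation=cv2.INTER_CUBIC)
b=cv2.resize(t["img"][150:270,290:386],(320,400),interpolation=cv2.INTER_CUBIC)
cv2.imwrite("pics/a1.png",np.hstack([a,b]).clip(0,255).astype(np.uint8))
s=monitor.sense();print(s["tool_pos"],s["tool_rot"],s["force"])
```

```text
[ 0.5938 -0.126   0.1187] [[-0.053   0.9986  0.0017]
 [ 0.9986  0.053  -0.0007]
 [-0.0008  0.0017 -1.    ]] [ 0.6705 -0.6936  0.652 ]
```

View pics/a1.png

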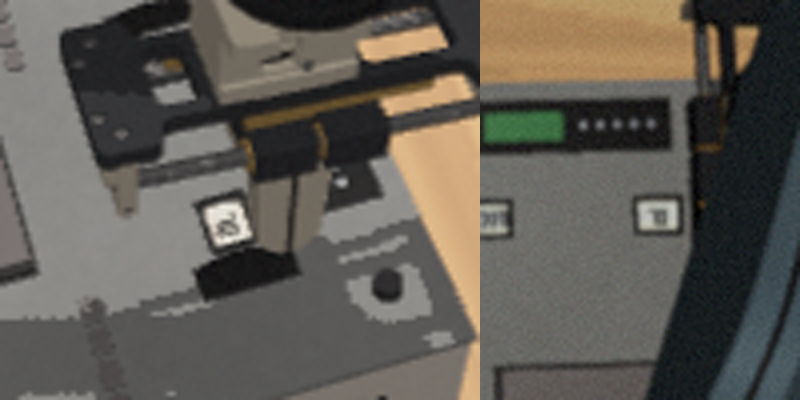

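The side view shows the shut fingertips above the wheel's far half, with the window still visible: 70 at about crop (228,222).

>>> send_rows:
  rows: "0 -0.001 0 0.006 0; 0 -0.001 0 0.010 0; 0 -0.001 0 0.0115 0; 0 -0.001 0 0.012 0; 0 -0.001 0 0.012 0"

```text
time_s: 3.78
tool_pos: [0.5934, -0.1268, 0.1056]
tool_rot: [[-0.053, 0.999, -0.0], [0.999, 0.053, 0.0], [0.0, -0.0, -1.0]]
force: [0.7, -0.5, -0.0]
width: 0.0009
grasp_force: 0.0
```

>>> send_rows:
  rows: "0 0 0 0.0004 0; 0 0 0 0.0008 0; 0 0 0 0.0012 0; 0 0 0 0.0012 0"

```text
time_s: 4.28
tool_pos: [0.5933, -0.1268, 0.1044]
tool_rot: [[-0.053, 0.999, -0.0], [0.999, 0.053, 0.0], [0.0, -0.0, -1.0]]
force: [-0.3, 0.7, -0.2]
width: 0.0002
grasp_force: 0.0
```

>>> send_rows:
  rows: "0 0 0 0.0003 0; 0 0 0 0.0006 0; 0 0 0 0.0008 0; 0 0 0 0.0008 0"

```text
time_s: 4.78
tool_pos: [0.5934, -0.1268, 0.1037]
tool_rot: [[-0.053, 0.999, 0.0], [0.999, 0.053, -0.0], [-0.0, 0.0, -1.0]]
force: [-0.1, -0.3, 0.0]
width: 0.0004
grasp_force: 0.0
```

>>> send_rows:
  rows: "0 0 0 0.0003 0; 0 0 0 0.0006 0; 0 0 0 0.0008 0; 0 0 0 0.0008 0"

```text
time_s: 5.28
tool_pos: [0.5934, -0.1268, 0.1033]
tool_rot: [[-0.053, 0.999, 0.0], [0.999, 0.053, -0.0], [-0.0, 0.0, -1.0]]
force: [-1.4, -0.4, 5.2]
width: 0.0007
grasp_force: 2.5
```

Contact is at tip z of about 0.0895, as expected. I'll press to about 10 N, then roll a little.

>>> send_rows:
  rows: "0 0 0 0.0003 0; 0 0 0 0.0004 0; 0 0 -0.001 0.0004 0; 0 0 -0.002 0.0004 0; 0 0 -0.003 0.0004 0; 0 0 -0.004 0.0004 0"

```text
time_s: 6.02
tool_pos: [0.5912, -0.127, 0.1036]
tool_rot: [[-0.053, 0.999, 0.004], [0.999, 0.053, -0.001], [-0.001, 0.004, -1.0]]
force: [4.4, 2.2, 7.1]
width: 0.0006
grasp_force: 3.7
```

>>> send_rows:
  rows: "0 0 -0.001 0.0002 0; 0 0 -0.002 0.0002 0; 0 0 -0.003 0.0002 0; 0 0 -0.004 0.0002 0; 0 0 -0.005 0.0002 0; 0 0 -0.006 0.0002 0"

```text
time_s: 6.78
tool_pos: [0.5852, -0.1274, 0.1039]
tool_rot: [[-0.053, 0.999, 0.005], [0.999, 0.053, -0.001], [-0.001, 0.005, -1.0]]
force: [3.7, 2.8, 9.9]
width: 0.0002
grasp_force: 4.7
```

>>> send_rows:
  rows: "0 0 -0.0015 0 0; 0 0 -0.003 0 0; 0 0 -0.0045 0 0; 0 0 -0.006 0 0; 0 0 -0.0075 0 0; 0 0 -0.009 0 0"

```text
time_s: 7.52
tool_pos: [0.5759, -0.1279, 0.1034]
tool_rot: [[-0.053, 0.999, 0.004], [0.999, 0.053, -0.001], [-0.001, 0.004, -1.0]]
force: [2.7, 2.4, 7.4]
width: 0.0005
grasp_force: 3.6
```

```bash
cat >> h.py <<'E'
def angle_shift(N=3):
    """dark-digit centroid along console x inside the window (mm from window centre), from both views"""
    T=dict(np.load("top0.npz"));S=dict(np.load("side0.npz"))
    ex=np.array([.9986*.9945,.0523*.9945,.1045]);ey=np.array([-.0523,.9986,0]);c=np.array([.5775,-.0979,.0826])
    out=[]
    xs=np.arange(-9,9.01,.5);ys=np.arange(-9,9.01,.5)
    for n in("top","side"):
        d,_=look(n,(0,0,1,1),N); g=cv2.cvtColor(d["img"].astype(np.float32),cv2.COLOR_BGR2GRAY)
        uv=np.array([[proj(d,c+ex*x/1e3+ey*y/1e3) for y in ys[::-1]] for x in xs[::-1]],np.float32)
        out.append(cv2.remap(g,uv[...,0],uv[...,1],cv2.INTER_LINEAR))
    return out
def save_rect(fn,N=3):
    o=angle_shift(N)
    cv2.imwrite(fn,np.hstack([cv2.resize(i*1.2,(390,390),interpolation=cv2.INTER_CUBIC) for i in o]).clip(0,255).astype(np.uint8))
    for i in o:
        q=i[:,6:-6]; p=np.clip(np.percentile(q,90)-q.mean(1),0,None); print(np.round(p[::2]).astype(int))
E
python3 - <<'E'
from h import *
save_rect("pics/w2.png")
E
```

```text
[110  95  79  64  55  48  51  58  63  65  63  52  39  19   1   0   0  12
  29]
[31 24 19 16 14 13 12 12 11 11 11 11 11 11 13 16 19 20 22]
```

View pics/w2.png

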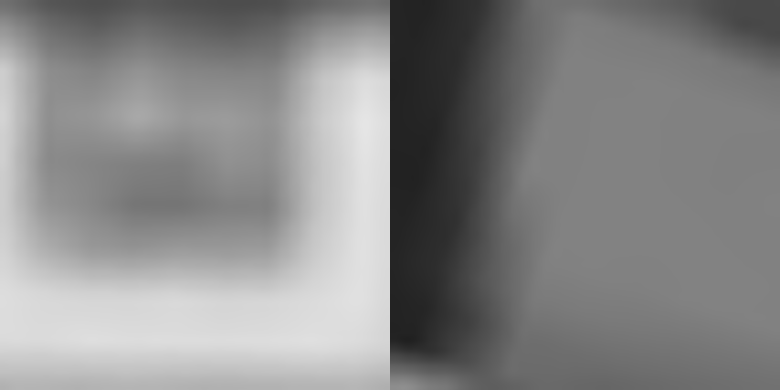

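The top view shows the next number (60) coming in from above, with its centre about 3 mm above the window centre, which fits roughly 0.41 rad turned. I'll continue the stroke and then regrip.

>>> send_rows:
  rows: "0 0 -0.0015 0.0002 0; 0 0 -0.003 0.0003 0; 0 0 -0.0045 0.0003 0; 0 0 -0.006 0.0003 0; 0 0 -0.007 0.0003 0"

```text
time_s: 8.45
tool_pos: [0.5681, -0.1285, 0.1025]
tool_rot: [[-0.053, 0.999, 0.002], [0.999, 0.053, -0.001], [-0.001, 0.002, -1.0]]
force: [2.5, -0.0, 4.4]
width: 0.0005
grasp_force: 2.2
```

>>> send_rows:
  rows: "0 0 0 -0.001 0; 0 0 0 -0.006 0; 0 0 0.01 -0.006 0; 0 0 0.02 -0.006 0; 0 0 0.028 -0.006 0; 0 0 0.028 -0.003 0; 0 0 0.028 -0.002 0; 0 0 0.028 -0.0014 0; 0 0 0.028 -0.0014 0"

```text
time_s: 9.57
tool_pos: [0.5951, -0.1267, 0.1033]
tool_rot: [[-0.053, 0.999, -0.0], [0.999, 0.053, 0.0], [0.0, -0.0, -1.0]]
force: [0.5, 0.3, -0.3]
width: 0.0006
grasp_force: 0.0
```

>>> send_rows:
  rows: "0 0 0 0.0004 0; 0 0 0 0.0008 0; 0 0 0 0.0011 0; 0 0 0 0.0011 0"

```text
time_s: 10.07
tool_pos: [0.5953, -0.1267, 0.1022]
tool_rot: [[-0.053, 0.999, -0.0], [0.999, 0.053, -0.0], [-0.0, -0.0, -1.0]]
force: [-0.3, 0.9, 0.0]
width: 0.0007
grasp_force: 0.0
```

Run:
```python
from h import *
save_rect("pics/w3.png",2)
```

```text
[77 45 21  0  0  1 13 28 40 47 52 54 56 60 63 61 58 61 65]
[107  54  16   2   0   0  11  38  64  69  60  63  73  73  70  80  76  57
  67]
```

>>> send_rows:
  rows: "0 0 0 0.0004 0; 0 0 0 0.0007 0; 0 0 0 0.001 0; 0 0 0 0.001 0"

```text
time_s: 10.78
tool_pos: [0.5954, -0.1267, 0.1016]
tool_rot: [[-0.053, 0.999, 0.0], [0.999, 0.053, -0.0], [-0.0, 0.0, -1.0]]
force: [-1.1, 0.0, 4.2]
width: 0.0006
grasp_force: 1.7
```

>>> send_rows:
  rows: "0 0 0 0.0003 0; 0 0 0 0.0005 0; 0 0 -0.0015 0.0005 0; 0 0 -0.003 0.0006 0; 0 0 -0.0045 0.0007 0; 0 0 -0.006 0.0008 0; 0 0 -0.0075 0.0009 0"

```text
time_s: 11.65
tool_pos: [0.5905, -0.1271, 0.1023]
tool_rot: [[-0.053, 0.999, 0.006], [0.999, 0.053, -0.001], [-0.001, 0.006, -1.0]]
force: [4.5, 4.1, 10.3]
width: 0.0008
grasp_force: 5.2
```

>>> send_rows:
  rows: "0 0 -0.0015 0 0; 0 0 -0.003 0 0; 0 0 -0.0045 0.0001 0; 0 0 -0.006 0.0001 0; 0 0 -0.0075 0.0002 0; 0 0 -0.009 0.0003 0"

```text
time_s: 12.4
tool_pos: [0.5812, -0.1276, 0.1024]
tool_rot: [[-0.053, 0.999, 0.006], [0.999, 0.053, -0.001], [-0.001, 0.006, -1.0]]
force: [2.3, 3.6, 12.7]
width: 0.0002
grasp_force: 6.2
```

>>> send_rows:
  rows: "0 0 -0.0015 -0.0001 0; 0 0 -0.003 -0.0001 0; 0 0 -0.0045 -0.0001 0; 0 0 -0.006 0 0; 0 0 -0.0075 0.0001 0; 0 0 -0.009 0.0002 0; 0 0 -0.010 0.0003 0; 0 0 -0.010 0.0003 0"

```text
time_s: 13.4
tool_pos: [0.5704, -0.1283, 0.1014]
tool_rot: [[-0.053, 0.999, 0.004], [0.999, 0.053, -0.001], [-0.001, 0.004, -1.0]]
force: [1.0, 1.8, 10.2]
width: 0.0003
grasp_force: 5.0
```

>>> send_rows:
  rows: "0 0 0 -0.001 0; 0 0 0 -0.006 0; 0 0 0.01 -0.006 0; 0 0 0.02 -0.006 0; 0 0 0.025 -0.006 0; 0 0 0.025 -0.003 0; 0 0 0.025 -0.002 0; 0 0 0.025 -0.001 0; 0 0 0.025 -0.001 0"

```text
time_s: 14.52
tool_pos: [0.5936, -0.1267, 0.1011]
tool_rot: [[-0.053, 0.999, -0.0], [0.999, 0.053, 0.0], [0.0, -0.0, -1.0]]
force: [-1.3, 1.2, 2.3]
width: 0.0006
grasp_force: 1.3
```

Run:
```python
from h import *
save_rect("pics/w4.png",2)
```

```text
[112  89  60  32  16   3   0   0   5  16  29  46  58  59  60  64  68  78
  88]
[123  91  56  27   9   2   0   0   2  21  50  74  79  80  81  82  75  64
  80]
```

View pics/w4.png

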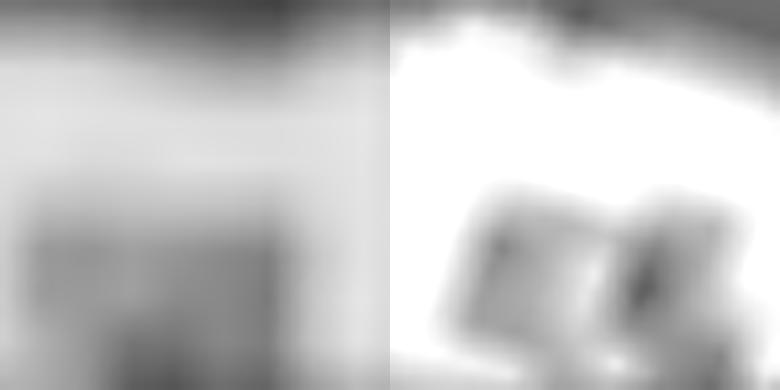

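50 is now below centre, with its top edge at about crop row 205 (centre about -5 mm). About 10.5 mm of track remains, or 14.7 mm of rim.

>>> send_rows:
  rows: "0 0 0 0.0003 0; 0 0 0 0.0006 0; 0 0 -0.0015 0.0006 0; 0 0 -0.003 0.0006 0; 0 0 -0.0045 0.0006 0; 0 0 -0.006 0.0006 0; 0 0 -0.0075 0.0006 0"

```text
time_s: 15.6
tool_pos: [0.5884, -0.1273, 0.1016]
tool_rot: [[-0.053, 0.999, 0.005], [0.999, 0.053, -0.001], [-0.001, 0.005, -1.0]]
force: [3.8, 2.0, 8.1]
width: 0.0007
grasp_force: 4.1
```

>>> send_rows:
  rows: "0 0 -0.0015 0.0001 0; 0 0 -0.003 0.0001 0; 0 0 -0.0045 0.0001 0; 0 0 -0.006 0.0001 0; 0 0 -0.007 0.0001 0; 0 0 -0.007 0.0001 0"

```text
time_s: 16.35
tool_pos: [0.5811, -0.1278, 0.1016]
tool_rot: [[-0.053, 0.999, 0.004], [0.999, 0.053, -0.001], [-0.001, 0.004, -1.0]]
force: [2.2, 2.4, 8.3]
width: 0.0006
grasp_force: 4.4
```

>>> send_rows:
  rows: "0 0 0 -0.001 0; 0 0 0 -0.006 0; 0 0 0.01 -0.006 0; 0 0 0.015 -0.006 0; 0 0 0.015 -0.006 0"

```text
time_s: 16.98
tool_pos: [0.5946, -0.1267, 0.1055]
tool_rot: [[-0.053, 0.999, -0.001], [0.999, 0.053, 0.0], [0.0, -0.001, -1.0]]
force: [0.9, 0.2, -0.2]
width: 0.0005
grasp_force: 0.0
```

Run:
```python
from h import *
save_rect("pics/w5r.png",3)
windows("pics/w5.png",3)
```

```text
[102  84  71  58  54  52  54  60  61  61  56  43  31  16   2   0   0  12
  28]
[110  76  59  64  73  83  88  86  77  61  53  50  40  19   5   0   0  11
  44]
```

View pics/w5.png

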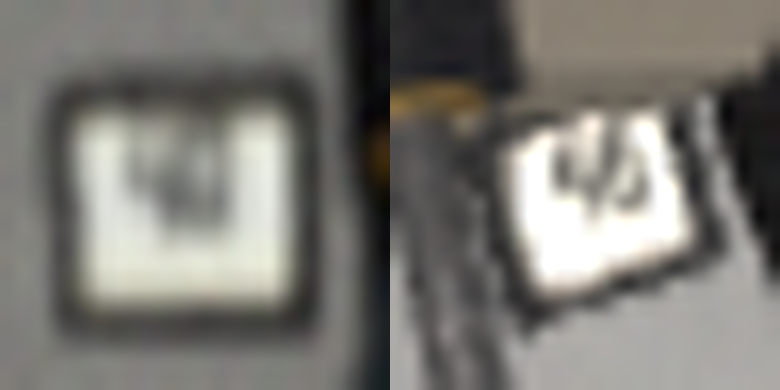

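40 is showing, above centre: digit centre at about crop row 177 against a window centre of about 205. I'll measure the offset from the window frame more exactly.

```bash
cat >> h.py <<'E'
def centre(imgs):
    "digit-edge and frame-edge positions (mm, console x from nominal window centre)"
    ex=np.array([.9986*.9945,.0523*.9945,.1045]);ey=np.array([-.0523,.9986,0])
    for n,d in imgs.items():
        g=cv2.cvtColor(d["img"].astype(np.float32),cv2.COLOR_BGR2GRAY)
        def patch(c,xs,ys):
            uv=np.array([[proj(d,c+ex*x/1e3+ey*y/1e3) for y in ys] for x in xs],np.float32)
            return cv2.remap(g,uv[...,0],uv[...,1],cv2.INTER_CUBIC)
        xs=np.arange(-13,13.01,.25)
        P=np.array([.5775,-.0979,.0835])
        f=patch(P,xs,np.arange(8.5,10.6,.5)).mean(1)   # blank strip, left of the number: frame edges
        th=(f[np.abs(xs)<4].mean()+f[(np.abs(xs)>9.5)&(np.abs(xs)<12)].min())/2; k=xs[f>th]
        k=k[(k>-10.8)&(k<10.8)]
        t=patch(P-[-.0002,0,.002],xs,np.arange(-5,5.1,.5)); 
        base=patch(P-[-.0002,0,.002],xs,np.arange(8.5,10.6,.5)).mean(1)
        dk=np.clip(base-t.mean(1),0,None); lo,hi=k.min()+.5,k.max()-.5
        m=(xs>lo)&(xs<hi); dm=dk*m; e=xs[dm>.5*np.percentile(dm[m],85)]
        print(n,"frame",k.min(),k.max(),"mid",(k.min()+k.max())/2,"digit",e.min(),e.max(),"mid",(e.min()+e.max())/2,"centroid",round((xs*dm).sum()/dm.sum(),2))
E
python3 - <<'E'
from h import *
print("start 70"); centre({n:dict(np.load(n+"0.npz")) for n in("top","side")})
print("now 40"); centre({n:look(n,(0,0,1,1),3)[0] for n in("top","side")})
E
```

```text
start 70
top frame -9.75 8.0 mid -0.875 digit -7.25 3.25 mid -2.0 centroid -1.98
side frame -9.25 7.5 mid -0.875 digit -6.75 3.75 mid -1.5 centroid -1.39
now 40
top frame -9.75 8.0 mid -0.875 digit -3.25 7.25 mid 2.0 centroid 1.61
side frame -9.25 7.5 mid -0.875 digit -3.0 6.5 mid 1.75 centroid 1.57
```

40 needs about 3.1 mm more on the track, which is about 4.5 mm of rim.

>>> send_rows:
  rows: "0 0 0 0.004 0; 0 0 0 0.005 0; 0 0 0 0.0054 0; 0 0 0 0.0057 0; 0 0 0 0.006 0; 0 0 0 0.006 0"

```text
time_s: 18.62
tool_pos: [0.5942, -0.1267, 0.1006]
tool_rot: [[-0.053, 0.999, 0.0], [0.999, 0.053, -0.0], [-0.0, 0.0, -1.0]]
force: [-2.4, 0.4, 4.6]
width: 0.0005
grasp_force: 2.5
```

>>> send_rows:
  rows: "0 0 0 0.0003 0; 0 0 -0.001 0.0004 0; 0 0 -0.002 0.0004 0; 0 0 -0.003 0.0004 0; 0 0 -0.004 0.0004 0; 0 0 -0.005 0.0004 0; 0 0 -0.0055 0.0004 0; 0 0 -0.0055 0.0004 0"

```text
time_s: 19.62
tool_pos: [0.5909, -0.1271, 0.101]
tool_rot: [[-0.053, 0.999, 0.005], [0.999, 0.053, -0.001], [-0.001, 0.005, -1.0]]
force: [4.7, 4.0, 7.5]
width: 0.0002
grasp_force: 3.8
```

Moved 3.3 mm; a bit more, then lift and look.

>>> send_rows:
  rows: "0 0 -0.0005 0.0001 0; 0 0 -0.001 0.0001 0; 0 0 -0.0015 0.0001 0; 0 0 -0.0015 0.0001 0; 0 0 -0.0015 0.0001 0"

```text
time_s: 20.25
tool_pos: [0.5895, -0.1272, 0.1012]
tool_rot: [[-0.053, 0.999, 0.005], [0.999, 0.053, -0.001], [-0.001, 0.005, -1.0]]
force: [4.7, 2.6, 8.0]
width: 0.0004
grasp_force: 4.3
```

>>> send_rows:
  rows: "0 0 0 -0.001 0; 0 0 0 -0.006 0; 0 0 0.007 -0.012 0; 0 0 0.007 -0.012 0; 0 0 0.007 -0.012 0"

```text
time_s: 20.88
tool_pos: [0.594, -0.1267, 0.1112]
tool_rot: [[-0.053, 0.999, -0.001], [0.999, 0.053, 0.0], [0.0, -0.001, -1.0]]
force: [-0.5, -0.6, -0.5]
width: -0.0003
grasp_force: 0.0
```

Run:
```python
from h import *
centre({n:look(n,(0,0,1,1),3)[0] for n in("top","side")})
windows("pics/w6.png",3)
```

```text
top frame -10.0 8.0 mid -1.0 digit -7.25 2.5 mid -2.375 centroid -2.25
side frame -9.25 7.5 mid -0.875 digit -6.75 3.5 mid -1.625 centroid -1.74
```

View pics/w6.png

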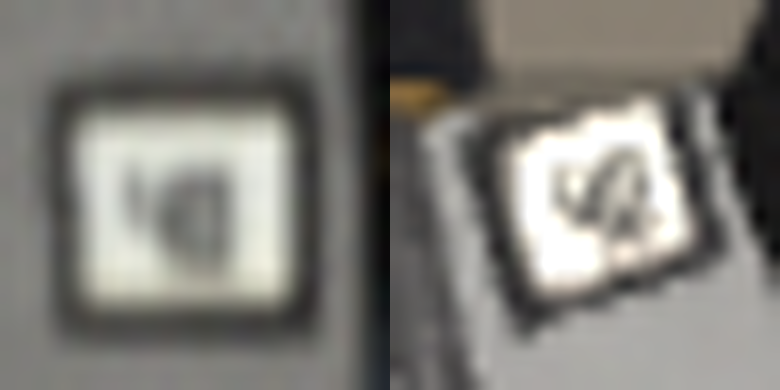

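40 is whole and centred to about 1 mm (0.04 rad) by both views. Next is the tone bar.

>>> send_rows:
  rows: "0 0 0 -0.03 0; 0 0.028 -0.044 -0.03 0; 0 0.056 -0.088 -0.03 0; 0 0.085 -0.133 -0.03 0; 0 0.085 -0.133 -0.03 0; 0 0.085 -0.133 -0.01 0; 0 0.085 -0.133 0.003 0; 0 0.085 -0.133 0.006 0; 0 0.085 -0.133 0.006 0"

```text
time_s: 22.6
tool_pos: [0.4574, -0.0492, 0.1054]
tool_rot: [[-0.053, 0.999, -0.0], [0.999, 0.053, 0.0], [0.0, -0.0, -1.0]]
force: [0.0, 0.1, -0.4]
width: 0.0004
grasp_force: 0.0
```

Run:
```python
from h import *
d,_=look("side",(0,0,1,1),2)
cv2.imwrite("pics/b1.png",cv2.resize(d["img"][200:300,200:320],(720,600),interpolation=cv2.INTER_CUBIC).clip(0,255).astype(np.uint8))
```

```text
(no output)
```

View pics/b1.png

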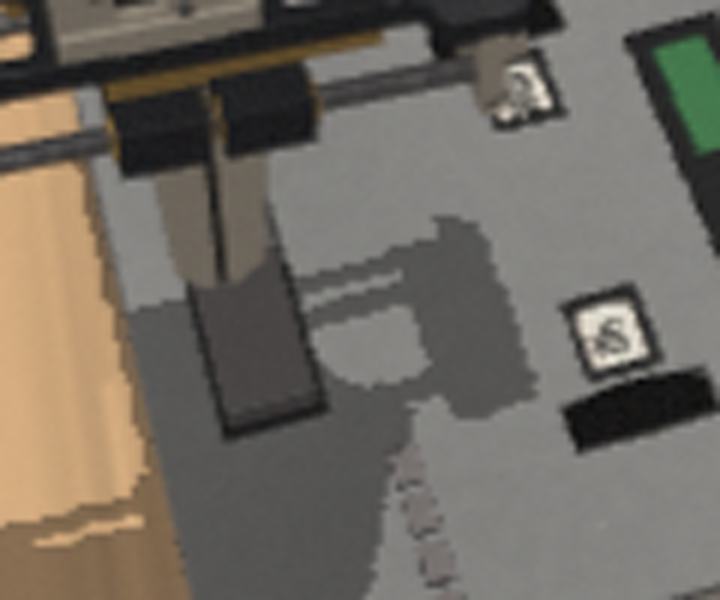

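The fingertips stand just over the middle of the bar (crop (230,285)), and 40 still shows at (610,333).

>>> send_rows:
  rows: "0 0 0 0.004 0; 0 0 0 0.007 0; 0 0 0 0.0085 0; 0 0 0 0.0095 0; 0 0 0 0.0105 0; 0 0 0 0.011 0; 0 0 0 0.011 0"

```text
time_s: 23.58
tool_pos: [0.4571, -0.0489, 0.0947]
tool_rot: [[-0.053, 0.999, 0.0], [0.999, 0.053, -0.0], [-0.0, 0.0, -1.0]]
force: [-0.7, -0.7, 0.7]
width: 0.0003
grasp_force: 0.6
```

>>> send_rows:
  rows: "0 0 0 0.0005 0; 0 0 0 0.001 0; 0 0 0 0.0015 0; 0 0 0 0.002 0; 0 0 0 0.0025 0; 0 0 0 0.003 0; 0 0 0 0.003 0"

```text
time_s: 24.45
tool_pos: [0.4573, -0.0489, 0.0917]
tool_rot: [[-0.053, 0.999, 0.001], [0.999, 0.053, -0.0], [-0.0, 0.001, -1.0]]
force: [0.6, 0.9, 3.4]
width: 0.0004
grasp_force: 1.6
```

>>> send_rows:
  rows: "0 0 0 0.0006 0; 0 0 0 0.0012 0; 0 0 0 0.0018 0; 0 0 0 0.0023 0; 0 0 0 0.0027 0; 0 0 0 0.003 0; 0 0 0 0.003 0"

```text
time_s: 25.32
tool_pos: [0.4573, -0.0491, 0.0887]
tool_rot: [[-0.053, 0.999, 0.001], [0.999, 0.053, -0.0], [-0.0, 0.001, -1.0]]
force: [3.2, 1.6, 5.1]
width: 0.0008
grasp_force: 2.2
```

>>> send_rows:
  rows: "0 0 0 0.0003 0; 0 0 0 0.0006 0; 0 0 0 0.0008 0; 0 0 0 0.0008 0"

```text
time_s: 25.82
tool_pos: [0.4574, -0.0491, 0.0884]
tool_rot: [[-0.053, 0.999, 0.001], [0.999, 0.053, -0.0], [-0.0, 0.001, -1.0]]
force: [1.3, 2.2, 10.1]
width: 0.0003
grasp_force: 5.1
```

Firm stop reached (10 N). I'll hold 1.5 s, then release.

>>> send_rows:
  rows: "0 0 0 0 0; 0 0 0 0 0; 0 0 0 0 0; 0 0 0 0 0; 0 0 0 0 0; 0 0 0 0 0; 0 0 0 0 0; 0 0 0 0 0; 0 0 0 0 0; 0 0 0 0 0; 0 0 0 0 0; 0 0 0 0 0"

```text
time_s: 27.32
tool_pos: [0.4574, -0.0491, 0.0884]
tool_rot: [[-0.053, 0.999, 0.001], [0.999, 0.053, -0.0], [-0.0, 0.001, -1.0]]
force: [0.7, 1.6, 11.1]
width: 0.0004
grasp_force: 5.1
```

>>> send_rows:
  rows: "0 0 0 -0.001 0; 0 0 0 -0.003 0; 0 0 0 -0.006 0; 0 0 0 -0.01 0; 0 0 0 -0.03 0; 0 0 0 -0.06 0; 0 0 0 -0.08 0; 0 0 0 -0.08 0; 0 0 0 -0.08 0"

```text
time_s: 28.45
tool_pos: [0.456, -0.0486, 0.1666]
tool_rot: [[-0.053, 0.999, -0.002], [0.999, 0.053, 0.001], [0.001, -0.002, -1.0]]
force: [0.9, -0.1, -0.6]
width: 0.0001
grasp_force: 0.0
```

Run:
```python
from h import *
centre({"side":look("side",(0,0,1,1),3)[0]})
from rig import monitor,job_done
s=monitor.sense();print(s["force"],s["time_s"],s["tool_pos"])
print(job_done())
```

```text
side frame -9.25 7.25 mid -1.0 digit -6.75 3.5 mid -1.625 centroid -1.73
[-0.08283338 -0.52505349 -0.25671717] 28.6 [ 0.45616789 -0.04864626  0.16660975]
the job is handed in; nothing more can be done
None
```

The drum was rolled from 70 to 40 (centred to about 1 mm), the tone bar was held on its stop for about 1.5 s at about 11 N and released, the highest force I read was 12.7 N, and the job was handed in at 28.6 s; no verdict came back.

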